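# Set up a gel tank: seat the electrode core, wedge the cassette and hold

### The job

Get the electrophoresis tank ready: lower the electrode core, handle up, into its guide channels between the gel cassette and the thick blanking block until it stands fully home on the tank floor. Then take the wedge from the drying rack and slide it, tip down, into the only gap along the tank walls that is wide enough for it, the one behind the gel cassette, so that it presses the cassette flush against the core. Finish still gripping the wedge and pressing it firmly down, do not let go; go easy, since too much force cracks the cassette, and do not knock over or push away the other things on the bench.

Things in the scene. Friction and masses are not known exactly. Their poses are not given: they have to be found in the camera images.
- tank: Clear open-topped gel tank with white rim, fixed. Origin: centre of its underside, z up. Outside 126 (x) by 120 mm (y) on a 140 x 134 mm foot; inside 116 by 110 mm, walls 5, floor 6 mm thick, rim at z = 95 mm. With the core in the middle there is a chamber 30 mm wide on its +y and on its -y side: one holds the gel cassette, the other the blanking block, in either order.
- tank_seat (a point): Centre of the tank floor (tank z = 6 mm), axes as the tank's: the core's origin comes here, its y along the tank's y, either way round. At the middle of each end wall (x = +58 and -58 mm) two white ribs, reaching 8 mm inwards, form an upright guide channel 16 mm wide (y from -8 to 8 mm) for the core's tongues, from the floor to a flared mouth 76 mm above this point.
- gel: Gel cassette: thin clear upright plate with white frame, 96 (x) by 8 (y) by 82 mm (z), on the tank floor, origin at the centre of its underside, axes as the tank's, at tank y about +40 or -40 mm: some 11 mm from the tank wall. Stays upright and slides along tank y with under 1 N, 14 mm either way. Flush on the core it is 29 mm from the core's origin, 22 to 24 mm from the wall. Cracks above 80 N.
- blank: Blanking block: white upright block, fixed, 96 (x) by 25 (y) by 82 mm (z), in the other chamber, at tank y about -40 or +40 mm. Only 2.5 mm are left between it and the tank wall, and as much between it and the core. Origin: centre of its underside; axes as the tank's.
- core: Electrode core, white plastic, 0.38 kg, upright and loose on the bench. Frame 96 (x) by 50 (y) by 90 mm (z), bottom edges rounded; on each end (x = +48 and -48 mm) a tongue 12 mm thick (y), 8 mm long (x), from z = 8 mm (round nose) to 80 mm: 2 mm play each way in the channels. Brass posts 118 mm high at x = +36 and -36 mm. Origin: centre of its underside, z up. Fits either way round.
- core_grip (a point): Middle of the core's handle, 124 mm above its origin, axes as the core's: an upright tab 50 (x) by 16 mm (y), from z = 90 to 140 mm of the core, to be gripped across its 16 mm from above.
- wedge: Grey plastic wedge, 0.11 kg, tip down in the rack's middle slot, may lean a few degrees. Origin: centre of the tip; z towards the handle. 80 mm wide (x), thickness (y) 6 mm at z = 0 growing evenly on both faces to 26 mm at z = 85 mm. Slides down pushing the cassette towards the core; gets tight with its tip 13 to 32 mm above the tank's underside, then 10 N of push on it hold the cassette well.
- wedge_grip (a point): Middle of the wedge's handle, 124 mm above its tip, axes as the wedge's: an upright tab 50 (x) by 18 mm (y), from z = 92 to 138 mm of the wedge, to be gripped across its 18 mm from above.
- rack: Drying rack, white, fixed: base 120 (x) by 110 mm (y), 8 mm thick, with a middle slot 16 mm wide (y) between walls 43 mm high along x, which holds the wedge (tip at z = 8 mm), and an upright glass plate, 88 mm high, at y = +40 and -40 mm. Origin: centre of its underside.
- dropper: Bystander: white dropper bottle, 26 mm across, 74 mm high. Origin: centre of its underside.
- canister: Bystander: metal canister, 63 mm across, 164 mm high. Origin: centre of its underside.
- lid: Bystander: the tank's lid, lying flat, 130 x 124 mm, 36 mm high over its jacks. Origin: centre of its underside.
- vial: Bystander: small white vial with blue cap, 17 mm across, 54 mm high. Origin: centre of its underside.
- comb: Bystander: gel comb lying flat, 40 x 90 mm, 4 mm thick. Origin: centre of its underside.
Mind the look-alikes: they are no part of the job. Leave any pink look-alike of the core alone.

How it is judged:
By the outcome, as a careful person would: the job done as asked, in the order asked, and still so for the second after the job is handed in, while the arm keeps its last pose, push and grip.
It also fails if it takes over 54 s, if anything falls off the work surface, if the arm or the gripper's body presses on something with over 40 N, if the wrist force passes 120 N, or if a joint passes its speed limit or range.

### The arm

A 6-joint arm with a two-finger parallel gripper is mounted at the origin on the work surface. World frame = base frame: x ahead of the robot, y to its left, z up, the work surface at z = 0. Lengths are in mm, angles in rad, forces in N, time in s.
With the tool pointing down it reaches from about 400 to 825 mm from the base axis. Payload 7 kg.
Tool frame: the origin (TCP) lies midway between the tips of the shut fingers; the grasp point (between the pads) lies 19 mm behind it; z points along the fingers, y is the line along which they close (so a half turn about z gives the same grasp; the last joint's range is limited). The gripper opens to 88 mm and grips with 3 to 60 N. Pads are 19 mm wide; open, the fingers measure 130 mm over their backs; the gripper's body (78 mm by 193 mm) begins 47 mm behind the grasp point.
Start: joints at [1.462, 0.359, 0.012, 0, -1.224, -0.288], TCP at [260.873, 622.528, 226.561] pointing down, gripper open.
Joint ranges: [-3.07, 3.07], [-1.43, 2.12], [-1.02, 1.25], [-3.03, 1.67], [-3.05, -0], [-3.03, 3.03]. Speed limits (rad/s): [2.39, 2.39, 3.01, 3.14, 3.14, 3.14].

### API

Orientations are given as a rotation vector (axis times angle).
In Python, from cell import ctrl gives the robot as it stands.
- The arm moves only by the tool jog_arm, never from a script. Its argument "rows" is a list of rows, each a list of 6 numbers: the shift along the tool's x, y, z scaled (see below), then the turn, a rotation vector about the tool's x, y, z scaled (see below). In form: [[dx, dy, dz, ax, ay, az], ...]. A call has exactly 5 rows; each row shifts and turns the commanded pose from where the row before left it, along the tool's axes as they then stand; what a row does not reach is not made up. The controller multiplies each number of a shift by 0.025 m and each number of a turn by 0.12 rad. A row lasts 1/12 s, in which the tool goes at most 41.7 mm and 7.16 degrees, less where a joint would pass 70% of its speed; a pose out of reach is approached as far as the arm can. A call with a number of a shift or a turn outside -1 to 1 is refused whole. A call with a gripper value outside its range is refused whole. "grip" is the finger opening in mm, from 0 to 87.6, set as the call begins (left out, the last holds). The fingers move at their own pace and stop on an object; the grip force is fixed at half the most. Time passes only in rows, so rows that do not move let the fingers close, or fill a call up. It gives the time, the measured TCP pose, the force, the opening and the grip force at its end, in the units of the state.
- ctrl.get_state(): the state, without advancing time (a new reading comes with each control period).
- ctrl.get_image(name): name is "side" or "top" or "wrist"; returns the picture (384x512x3 uint8, red, green, blue); there is no depth.
- ctrl.camera_info(name): a dict with "K" (3x3 intrinsics, pixels), "R" (3x3) and "t" (3): a world point X has camera coordinates R X + t. Camera axes: x right, y down, z forward; pixel columns grow to the right and rows downward; lengths in mm; the calibration is good to about 2 mm. A picture is of the moment at which its call begins: read the wrist's pose just before it. camera_info takes no time and is no camera call; for the wrist camera it gives the pose at the moment of the call.
- ctrl.hand_in(): hands the job in; it is judged then, once.
The state is a dict: "clock": time; "joint_pos": joint angles; "dq": joint speeds; "effort": joint torques, N m; "position": TCP position; "ee_rot": TCP orientation; "contact_force": force on the tool from outside, world axes, zero at the start; "moment": the same for the moment, N m; "grip_width": finger opening in mm; "grip_force": force on a finger pad.
Only numpy, scipy, OpenCV 4.12 (cv2) and the standard library are available. Lean on these libraries where they do the work, as an engineer would, in place of code of your own. Each camera call takes 0.05 s, during which the arm holds its last target. There are 200 camera calls.

## Working session

There is one attempt and no reset: what is moved stays moved. The work goes in short steps, Python scripts to look and compute and a tool call to move; the robot and the scene stay as the last step left them, time stands still between calls to the robot, and variables do not carry over. Pictures are saved under pics/ and viewed, at most 10 in all, crops included, and the job is handed in when it is done.

Besides the shell and the picture viewer there is one more tool, called after ">>>" as name(argument=value, ...) on one line, values as JSON. jog_arm: Moves the arm, as the interface text tells. Shifts and turns lie within -1 to 1; 1 stands for 0.025 m of shift or 0.12 rad of turn. Its arguments: {"type":"object","properties":{"rows":{"type":"array"},"grip":{"type":"number"}},"required":["rows"]}

```bash
ls; mkdir -p pics; python3 - <<'E'
from cell import ctrl
import cv2,numpy as np
for n in ("top","side"):
    im=ctrl.get_image(n); cv2.imwrite(f"pics/{n}0.png",cv2.resize(im[:,:,::-1],(800,600),interpolation=cv2.INTER_CUBIC))
    np.save(f"pics/{n}0.npy",im)
    c=ctrl.camera_info(n); print(n,c)
s=ctrl.get_state(); print(s)
E
```

```text
pics
top {'K': array([[442.45997514,   0.        , 257.21428798],
       [  0.        , 442.45997514, 195.72921246],
       [  0.        ,   0.        ,   1.        ]]), 'R': array([[-0.01302083, -0.99990589,  0.00432137],
       [-0.99839726,  0.0127629 , -0.05513646],
       [ 0.05507612, -0.00503236, -0.99846948]]), 't': array([  -1.76619741,  522.21241187, 1233.67305508])}
side {'K': array([[371.69917611,   0.        , 251.2687718 ],
       [  0.        , 371.69917611, 190.45189415],
       [  0.        ,   0.        ,   1.        ]]), 'R': array([[ 0.73129741, -0.68195345, -0.0119833 ],
       [-0.42029683, -0.43673187, -0.79537152],
       [ 0.53717286,  0.58668967, -0.60600375]]), 't': array([-400.44699171,  303.61007574,  799.91060812])}
{'clock': 0.1, 'joint_pos': array([ 1.46211404e+00,  3.59313508e-01,  1.11959194e-02, -2.95883061e-04,
       -1.22409574e+00, -2.88072950e-01]), 'dq': array([ 0.00054498, -0.00252371,  0.00290486,  0.00218077,  0.0007766 ,
        0.00076002]), 'effort': array([-2.84429865e-03, -5.84163630e+01,  2.93752921e+01,  7.01549962e+00,
        1.01675437e-02, -4.92768561e-05]), 'position': array([260.71880895, 622.1693297 , 225.73956628]), 'ee_rot': array([ 3.07853925e+00, -6.19014040e-01, -2.35762694e-04]), 'contact_force': array([ 0.58093131,  0.27117142, -0.33153079]), 'moment': array([-0.05572038, -0.02838381, -0.03583124]), 'grip_force': 0.0, 'grip_width': 87.66985579541345}
```

View pics/top0.png

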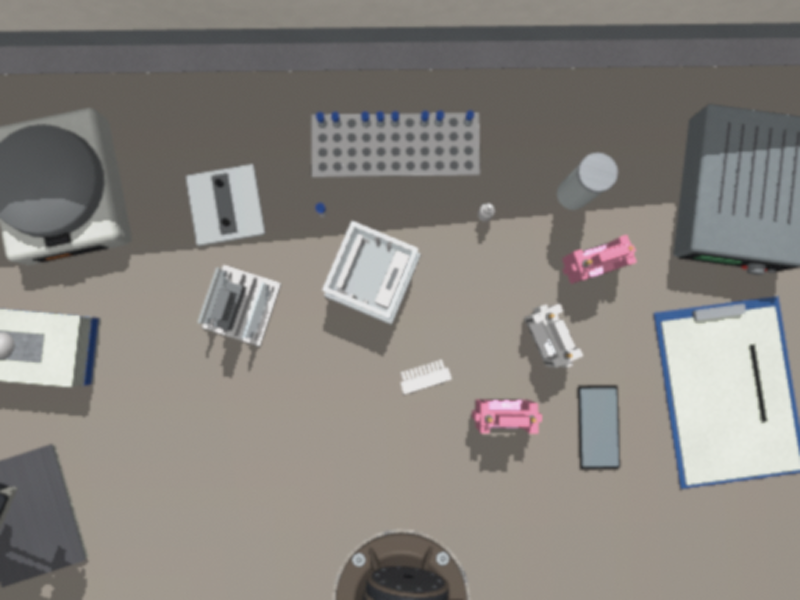

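View pics/side0.png

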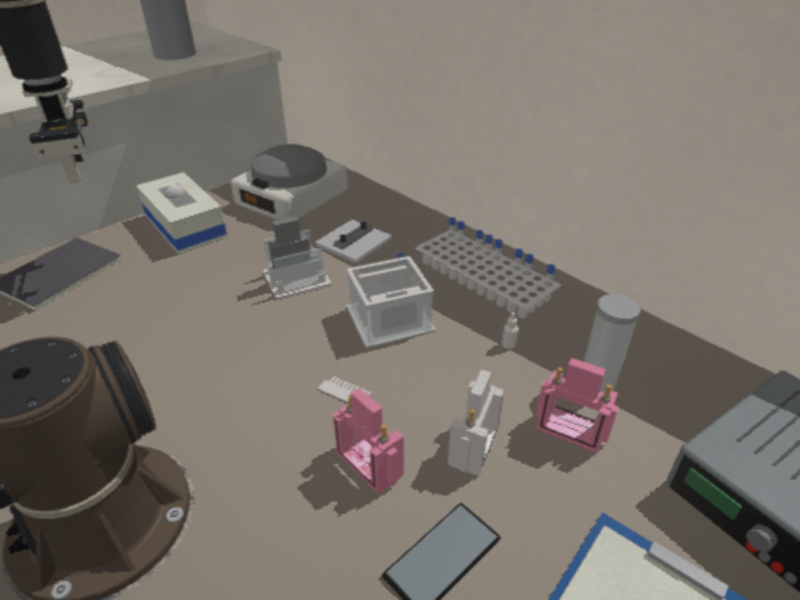

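Candidates in the top view for the core are the white one at (555,337) and the pink look-alikes at (600,258) and (508,417). I choose the white one. The tank is at (372,272) and the rack with the grey wedge at (238,306). I'll check these in one close composite.

```bash
python3 - <<'E'
import cv2,numpy as np
t=np.load('pics/top0.npy');s=np.load('pics/side0.npy')
def cr(im,u,v,w=66,h=75):
    c=im[v:v+h,u:u+w]; return cv2.resize(c,None,fx=4,fy=4,interpolation=cv2.INTER_CUBIC)
o=[(204,138),(322,184),(122,162)]; p=[(216,155),(272,232),(158,132)]
for l in (o,p): print(l)
im=np.vstack([np.hstack([cr(t,*a) for a in o]),np.hstack([cr(s,*a) for a in p])])
cv2.imwrite('pics/crop1.png',im[:,:,::-1])
E
```

```text
[(204, 138), (322, 184), (122, 162)]
[(216, 155), (272, 232), (158, 132)]
```

View pics/crop1.png

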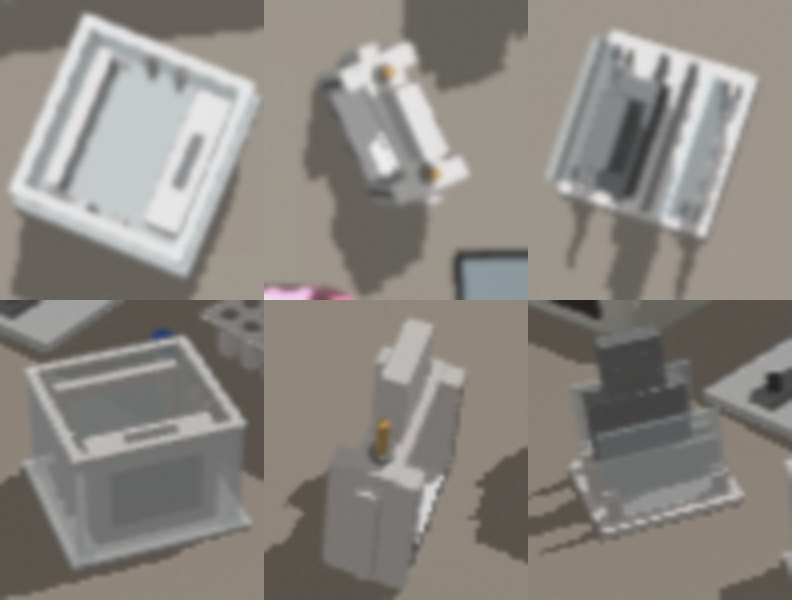

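The crop shows the white core with brass posts at crop (388,72) and (432,174), and the tank rim corners. The cassette is the thin strip on the left, so the wedge gap is the left one. The wedge's dark handle is at (627,148) in the rack.

```bash
cat > h.py <<'E'
import numpy as np,cv2
from cell import ctrl
from scipy.spatial.transform import Rotation as Ro
def ray(c,uv,z):
    d=c['R'].T@np.linalg.solve(c['K'],[uv[0],uv[1],1.]); o=-c['R'].T@c['t']
    return (o+d*(z-o[2])/d[2])
def proj(c,X):
    p=(np.atleast_2d(X)@c['R'].T+c['t'])@c['K'].T; return p[:,:2]/p[:,2:]
def todo(target,yaw=None):
    """remaining shift in tool units, turn about tool z in units"""
    s=ctrl.get_state(); R=Ro.from_rotvec(s['ee_rot'])
    d=R.inv().apply(np.array(target)-s['position'])/25
    m=R.as_matrix(); print('pos',s['position'].round(1),'tilt',m[:,2].round(3),'yawY',np.degrees(np.arctan2(m[1,1],m[0,1])).round(2),'t',s['clock'],'F',s['contact_force'].round(1),'w',s['grip_width'])
    print('shift units',d.round(2))
    if yaw is not None:  # desired direction of tool y in world, mod 180
        a=np.arctan2(m[1,1],m[0,1]); e=(np.radians(yaw)-a+np.pi/2)%np.pi-np.pi/2
        print('turn units (tool z)',round(-e/0.12,2))
E
python3 - <<'E'
from h import *
c=ctrl.camera_info('top')
f=lambda o,p,z: ray(c,(o[0]+p[0]/4-.4,o[1]+p[1]/4-.4),z)[:2]
T=np.array([f((204,138),p,95) for p in [(85,18),(255,95),(187,270),(15,192)]])
print('tank',T.round(1),T.mean(0)); e=np.roll(T,-1,0)-T; print(np.linalg.norm(e,axis=1), np.degrees(np.arctan2(e[:,1],e[:,0])))
P=np.array([f((322,184),p,118) for p in [(124,72),(168,174)]]);print('core',P,P.mean(0),P[1]-P[0],np.linalg.norm(P[1]-P[0]),np.degrees(np.arctan2(*(P[1]-P[0])[::-1])))
print('handle',f((322,184),(158,118),140))
W=np.array([f((122,162),p,146) for p in [(113,100),(88,192)]]);print('wedge',W,W.mean(0),np.linalg.norm(W[1]-W[0]),np.degrees(np.arctan2(*(W[1]-W[0])[::-1])))
T=np.array([f((122,162),p,8) for p in [(85,30),(230,75),(180,238),(25,190)]]);print('rack',T,T.mean(0))
s=ctrl.camera_info('side'); print(proj(s,[[*P.mean(0),140],[*W.mean(0),146]])*800/512)
C=P.mean(0); todo([*C,230],np.degrees(np.arctan2(*(P[1]-P[0])[::-1]))+90)
wc=ctrl.camera_info('wrist'); st=ctrl.get_state();R=Ro.from_rotvec(st['ee_rot']).as_matrix()
print('cam in tool',R.T@(-wc['R'].T@wc['t']-st['position']),'\n',wc['R']@R,wc['K'])
E
```

```text
tank [[661.4  76. ]
 [608.6 -36.1]
 [493.2  10.3]
 [546.2 123.2]] [577.34261652  43.33791621]
[123.93507285 124.39008621 124.70193706 124.54142653] [-115.22212946  158.07087767   64.86667544  -22.28637997]
core [[ 498.06958733 -254.51158053]
 [ 431.90690671 -281.26387729]] [ 464.98824702 -267.88772891] [-66.16268062 -26.75229676] 71.3665586197377 -157.9844881829353
handle [ 467.78046706 -270.48131797]
wedge [[541.41790245 262.73609701]
 [483.5952547  278.42214958]] [512.50657857 270.57912329] 59.912526553466975 164.82216095045155
rack [[602.43119037 315.42713984]
 [569.05198602 212.61224425]
 [454.0241695  248.26137915]
 [489.3208996  357.64381809]] [528.70706137 283.48614533]
[[479.33232589 379.42568622]
 [285.15833404 223.51121333]]
pos [260.7 622.2 225.7] tilt [-0.    -0.001 -1.   ] yawY -112.74 t 0.1 F [ 0.6  0.3 -0.3] w 87.66985579541345
shift units [21.3  29.68 -0.12]
turn units (tool z) -6.51
cam in tool [  81.67572274    0.25785333 -158.23528317] 
 [[-2.78256146e-04  9.99999943e-01 -1.91620359e-04]
 [-9.54242353e-01 -3.22824851e-04 -2.99034159e-01]
 [-2.99034203e-01  9.96441698e-05  9.54242388e-01]] [[319.11899324   0.         257.57782471]
 [  0.         319.11899324 188.92781643]
 [  0.           0.           1.        ]]
```

>>> jog_arm(rows=[[1,1,-0.2,0,0,0],[1,1,-0.2,0,0,0],[1,1,-0.2,0,0,0],[1,1,0,0,0,0],[1,1,0,0,0,0]], grip=80)

```text
clock: 0.52
position: [328.1, 457.3, 241.5]
ee_rot: [3.08, -0.619, -0.0]
contact_force: [1.0, 0.4, 0.5]
grip_width: 80.0
grip_force: 0.0
```

>>> jog_arm(rows=[[1,1,0,0,0,0],[1,1,0,0,0,0],[1,1,0,0,0,0],[1,1,0,0,0,0],[1,1,0,0,0,0]])

```text
clock: 0.93
position: [394.9, 293.5, 241.5]
ee_rot: [3.08, -0.619, -0.0]
contact_force: [0.1, 0.7, 1.0]
grip_width: 79.6
grip_force: 0.0
```

>>> jog_arm(rows=[[1,1,0,0,0,0],[1,1,0,0,0,0],[1,1,0,0,0,0],[1,1,0,0,0,0],[1,1,0,0,0,0]])

```text
clock: 1.35
position: [461.9, 130.0, 241.6]
ee_rot: [-3.08, 0.619, 0.0]
contact_force: [0.4, 0.4, 0.6]
grip_width: 79.9
grip_force: 0.0
```

>>> jog_arm(rows=[[1,1,0,0,0,0],[1,1,0,0,0,0],[1,1,0,0,0,0],[1,1,0,0,0,0],[0.5,1,0,0,0,0]])

```text
clock: 1.77
position: [518.4, -29.1, 241.1]
ee_rot: [3.079, -0.62, -0.001]
contact_force: [1.5, 0.5, -0.9]
grip_width: 80.0
grip_force: 0.0
```

```bash
python3 - <<'E'
from h import *
todo([466,-269,230],112)
E
```

```text
pos [518.4 -29.1 241.1] tilt [-0. -0. -1.] yawY -112.77 t 1.7667 F [ 1.5  0.5 -0.9] w 80.00289017883743
shift units [1.78 9.66 0.45]
turn units (tool z) -6.51
```

>>> jog_arm(rows=[[0.2,1,0,0,0,0],[0.2,1,0,0,0,0],[0.2,1,0,0,0,0],[0.2,1,0,0,0,0],[0.2,1,0,0,0,0]])

```text
clock: 2.18
position: [491.3, -153.1, 241.3]
ee_rot: [-3.08, 0.619, 0.001]
contact_force: [0.5, -0.1, -0.1]
grip_width: 80.1
grip_force: 0.0
```

>>> jog_arm(rows=[[0.2,1,0,0,0,0],[0.2,1,0,0,0,0],[0.2,1,0,0,0,0],[0.2,1,0,0,0,0],[0,0.6,0,0,0,0]])

```text
clock: 2.6
position: [465.4, -267.7, 241.1]
ee_rot: [3.079, -0.621, -0.001]
contact_force: [0.1, 0.2, -0.2]
grip_width: 80.2
grip_force: 0.0
```

>>> jog_arm(rows=[[0,0,0,0,0,-0.8],[0,0,0,0,0,-0.8],[0,0,0,0,0,-0.8],[0,0,0,0,0,-0.8],[0,0,0,0,0,-0.8]])

```text
clock: 3.02
position: [465.7, -265.8, 241.2]
ee_rot: [-3.138, -0.138, 0.001]
contact_force: [0.0, -0.4, -0.2]
grip_width: 80.1
grip_force: 0.0
```

>>> jog_arm(rows=[[0,0,0,0,0,-0.8],[0,0,0,0,0,-0.8],[0,0,0,0,0,-0.8],[0,0,0,0,0,-0.1],[0,0,0,0,0,0]])

```text
clock: 3.43
position: [465.8, -265.7, 241.3]
ee_rot: [-3.084, -0.595, 0.001]
contact_force: [-0.7, 0.6, 0.0]
grip_width: 80.4
grip_force: 0.0
```

```bash
python3 - <<'E'
from h import *
todo([466,-269,230],112)
c=ctrl.camera_info('wrist'); im=ctrl.get_image('wrist')
im=im[:,:,::-1].copy()
cv2.imwrite('pics/w1.png',cv2.resize(im,(800,600),interpolation=cv2.INTER_CUBIC))
import pickle; pickle.dump(c,open('pics/w1.pkl','wb'))
u=np.array([np.cos(np.radians(22)),np.sin(np.radians(22)),0]);C=np.array([465,-268,0])
print(proj(c,[C+36*u+[0,0,118],C-36*u+[0,0,118],C+25*u+[0,0,140],C-25*u+[0,0,140]])*800/512)
E
```

```text
pos [ 465.8 -265.7  241.3] tilt [-0.001  0.    -1.   ] yawY -68.15 t 3.4333 F [-0.7  0.6  0. ] w 80.41940444070656
shift units [-0.04  0.13  0.45]
turn units (tool z) -0.02
[[404.77863565 225.69569748]
 [404.96144597 343.18801532]
 [404.99091207 253.19994069]
 [405.11751909 340.3971383 ]]
```

View pics/w1.png

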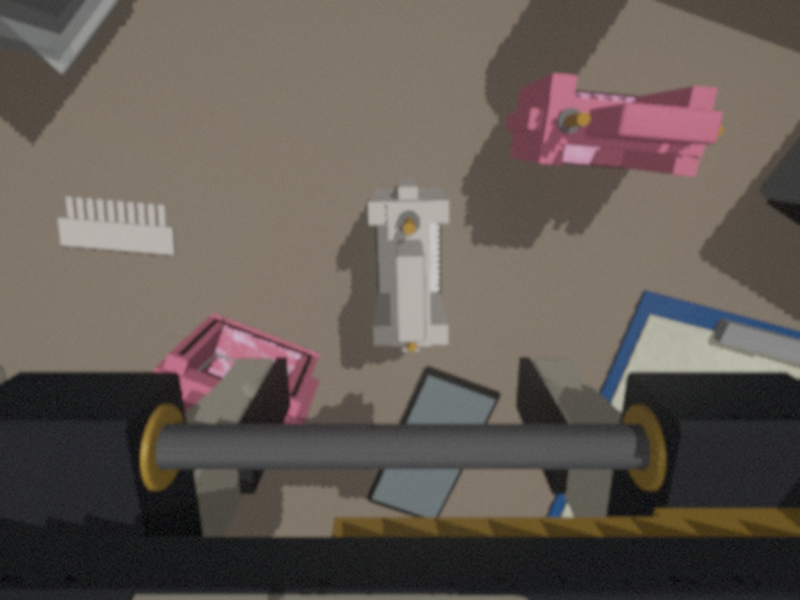

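The handle top runs from (409,243) to (412,340), about 3 mm to the right of the prediction and turned about 1.6°. I'll correct that and descend.

>>> jog_arm(rows=[[0,0.19,0,0,0,-0.24],[0,0,1,0,0,0],[0,0,1,0,0,0],[0,0,1,0,0,0],[0,0,1,0,0,0]], grip=50)

```text
clock: 3.9
position: [467.7, -270.2, 140.6]
ee_rot: [3.076, 0.638, 0.001]
contact_force: [0.5, 0.2, -0.2]
grip_width: 53.2
grip_force: 0.0
```

>>> jog_arm(rows=[[0,0,0.6,0,0,0],[0,0,0.5,0,0,0],[0,0,0.3,0,0,0],[0,0,0,0,0,0],[0,0,0,0,0,0]])

```text
clock: 4.32
position: [467.9, -270.3, 106.7]
ee_rot: [3.075, 0.641, -0.001]
contact_force: [0.8, -0.2, 0.5]
grip_width: 50.1
grip_force: 0.0
```

>>> jog_arm(rows=[[0,0,0,0,0,0],[0,0,0,0,0,0],[0,0,0,0,0,0],[0,0,0,0,0,0],[0,0,0,0,0,0]], grip=0)

```text
clock: 4.73
position: [468.0, -270.2, 107.0]
ee_rot: [3.075, 0.642, 0.001]
contact_force: [-0.4, 0.0, -0.2]
grip_width: 22.0
grip_force: 0.0
```

>>> jog_arm(rows=[[0,0,0,0,0,0],[0,0,0,0,0,0],[0,0,0,0,0,0],[0,0,0,0,0,0],[0,0,0,0,0,0]])

```text
clock: 5.15
position: [467.9, -270.2, 106.8]
ee_rot: [3.075, 0.643, 0.0]
contact_force: [-0.9, 0.2, 2.2]
grip_width: 15.9
grip_force: 30.0
```

Gripped at 16 mm, as expected. I'll lift it and carry it to a spot about 100 mm short of the tank, with the tool turned to the tank's axes, and look again there.

>>> jog_arm(rows=[[0,0,-0.4,0,0,0],[0,0,-0.8,0,0,0],[0,0,-1,0,0,0],[0,0,-1,0,0,0],[0,0,-1,0,0,0]])

```text
clock: 5.57
position: [467.1, -269.8, 212.5]
ee_rot: [-3.074, -0.642, 0.002]
contact_force: [0.7, 0.1, -4.0]
grip_width: 16.0
grip_force: 30.0
```

>>> jog_arm(rows=[[0,0,-0.8,0,0,0],[0.15,-0.3,-0.4,0,0,0],[0.3,-0.6,0,0,0,0],[0.45,-0.9,0,0,0,0],[0.45,-0.9,0,0,0,0]])

```text
clock: 5.98
position: [470.8, -193.7, 241.0]
ee_rot: [-3.075, -0.64, 0.002]
contact_force: [0.5, 0.8, -3.6]
grip_width: 15.9
grip_force: 30.0
```

>>> jog_arm(rows=[[0.45,-0.9,0,0,0,0],[0.45,-0.9,0,0,0,0],[0.45,-0.9,0,0,0,0],[0.45,-0.9,0,0,0,0],[0.45,-0.9,0,0,0,0]])

```text
clock: 6.4
position: [477.1, -67.6, 241.0]
ee_rot: [-3.075, -0.642, 0.002]
contact_force: [2.0, 0.4, -4.0]
grip_width: 15.7
grip_force: 30.0
```

>>> jog_arm(rows=[[0.45,-0.9,0,0,0,0],[0.45,-0.9,0,0,0,0],[0.45,-0.9,0,0,0,0],[0.45,-0.9,0,0,0,0],[0.45,-0.9,0,0,0,0]])

```text
clock: 6.82
position: [483.6, 57.9, 241.0]
ee_rot: [-3.075, -0.642, 0.002]
contact_force: [0.2, 0.2, -4.0]
grip_width: 15.8
grip_force: 30.0
```

>>> jog_arm(rows=[[0.2,-0.4,0,0,0,0.3],[0,0,0,0,0,0.7],[0,0,0,0,0,0.8],[0,0,0,0,0,0.8],[0,0,0,0,0,0.8]])

```text
clock: 7.23
position: [484.2, 68.0, 240.8]
ee_rot: [3.141, -0.001, -0.003]
contact_force: [-0.3, 0.5, -3.7]
grip_width: 16.0
grip_force: 30.0
```

>>> jog_arm(rows=[[0,0,0,0,0,0.8],[0,0,0,0,0,0.8],[0,0,0,0,0,0.8],[0,0,0,0,0,0.7],[0,0,0,0,0,0.35]])

```text
clock: 7.65
position: [484.2, 67.7, 240.8]
ee_rot: [3.074, -0.647, -0.003]
contact_force: [0.1, 0.0, -3.1]
grip_width: 15.6
grip_force: 30.0
```

```bash
python3 - <<'E'
from h import *
todo([485,83,230],66.5)
c=ctrl.camera_info('wrist'); im=ctrl.get_image('wrist')
im=im[:,:,::-1].copy()
cv2.imwrite('pics/w2raw.png',im)
cv2.imwrite('pics/w2.png',cv2.resize(im,(800,600),interpolation=cv2.INTER_CUBIC))
import pickle; pickle.dump((c,ctrl.get_state()),open('pics/w2.pkl','wb'))
E
```

```text
pos [484.2  67.7 240.8] tilt [-0.002 -0.    -1.   ] yawY -113.78 t 7.65 F [ 0.1  0.  -3.1] w 15.568844949946435
shift units [-0.22 -0.57  0.43]
turn units (tool z) -0.04
```

View pics/w2.png

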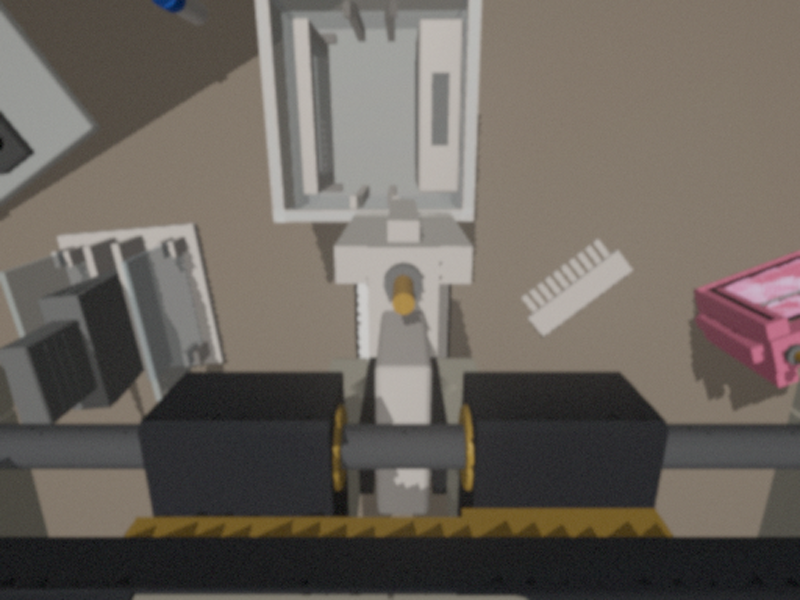

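The rim's near corners are at (274,220) and (475,218). The side edges reach the top of the picture at (258,0) and (482,0). The core's near tongue is at (403,232) and its post at (403,290).

```bash
python3 - <<'E'
from h import *
import pickle
c,s=pickle.load(open('pics/w2.pkl','rb'))
R=Ro.from_rotvec(s['ee_rot']).as_matrix(); p0=s['position']
f=lambda u,v,z:(R.T@(ray(c,(u*.64-.2,v*.64-.2),z)-p0)).round(1)
for n,u,v,z in [('nl',274,220,95),('nr',475,218,95),('fl',258,2,95),('fr',482,2,95),('gelN',310,192,88),('gelF',303,20,88),('blkN_l',418,190,88),('blkN_r',460,190,88),('blkF_l',420,20,88),('blkF_r',462,20,88),('ribnl',357,200,82),('ribfl',352,20,82),('ribfr',392,20,82),
   ('post',403,312,p0[2]-105+118-1.5),('tongue',403,240,p0[2]-107+80),('tongueL',388,240,p0[2]-27),('tongueR',419,240,p0[2]-27),('frameL',336,283,p0[2]-17),('frameR',470,283,p0[2]-17)]:
    print(n,f(u,v,z))
E
```

```text
nl [ 34.6 -78.3 145.7]
nr [ 35.9  44.2 145.9]
fl [152.2 -77.9 145.6]
fr [152.3  42.9 145.7]
gelN [ 50.7 -56.7 152.7]
gelF [145.  -55.4 152.6]
blkN_l [ 51.9   9.6 152.8]
blkN_r [ 52.   35.3 152.8]
blkF_l [145.    9.8 152.7]
blkF_r [145.   33.2 152.7]
ribnl [ 45.2 -28.5 158.8]
ribfl [146.2 -28.7 158.6]
ribfr [146.2  -5.9 158.6]
post [ 30.3   0.3 -11.5]
tongue [45.5  0.3 26.9]
tongueL [45.5 -5.3 26.9]
tongueR [45.5  6.3 26.9]
frameL [ 31.5 -24.2  16.9]
frameR [31.5 24.8 17. ]
```

>>> jog_arm(rows=[[0.4,-0.1,0,0,0,-0.06],[0.7,-0.15,0,0,0,0],[0.8,-0.15,0,0,0,0],[0.8,-0.15,0,0,0,0],[0.7,-0.1,0,0,0,0]])

```text
clock: 8.12
position: [570.9, 49.1, 241.0]
ee_rot: [3.079, -0.625, -0.001]
contact_force: [0.7, 0.5, -3.6]
grip_width: 15.5
grip_force: 30.0
```

>>> jog_arm(rows=[[0.44,-0.05,0,0,0,0],[0.2,0,0.4,0,0,0],[0,0,0.6,0,0,0],[0,0,0.2,0,0,0],[0,0,0,0,0,0]])

```text
clock: 8.53
position: [583.2, 43.7, 209.2]
ee_rot: [3.076, -0.628, -0.006]
contact_force: [-0.4, 0.9, -3.8]
grip_width: 15.8
grip_force: 30.0
```

```bash
python3 - <<'E'
from h import *
import pickle
c0,s0=pickle.load(open('pics/w2.pkl','rb'))
tgt=s0['position']+Ro.from_rotvec(s0['ee_rot']).apply([101,-17.5,0]); tgt[2]=210
print(tgt); todo(tgt,66)
c=ctrl.camera_info('wrist'); im=ctrl.get_image('wrist')[:,:,::-1].copy()
pickle.dump((c,ctrl.get_state()),open('pics/w3.pkl','wb'))
cv2.imwrite('pics/w3.png',cv2.resize(im[60:300,110:430],(800,600),interpolation=cv2.INTER_CUBIC))
E
```

```text
[583.70554418  42.93604361 210.        ]
pos [583.2  43.7 209.2] tilt [-0.004 -0.001 -1.   ] yawY -113.07 t 8.5333 F [-0.4  0.9 -3.8] w 15.8416507313962
shift units [ 0.03  0.02 -0.03]
turn units (tool z) 0.14
```

View pics/w3.png

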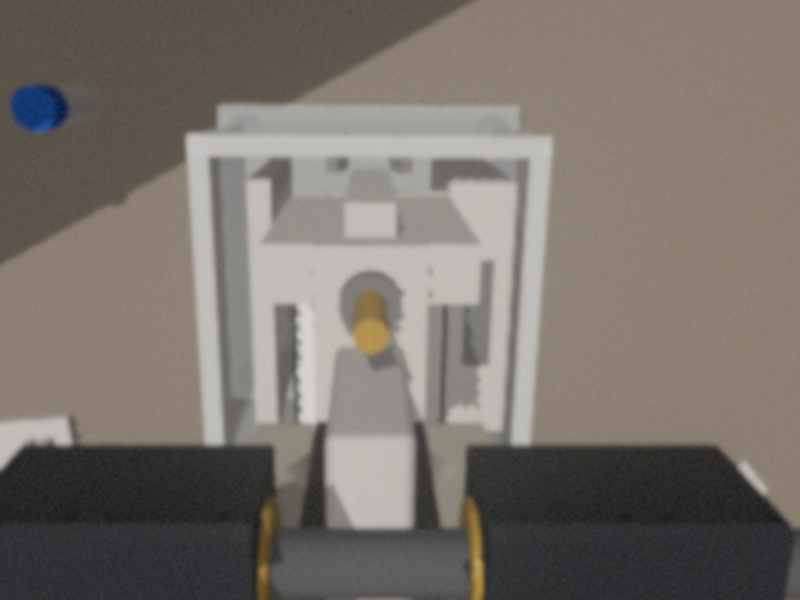

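The view is from inside the far end. The rim's far corners are at (187,137) and (552,140), midpoint 369.5. The tongue is centred at 370.5, so y looks right.

```bash
python3 - <<'E'
from h import *
import pickle
c,s=pickle.load(open('pics/w3.pkl','rb'))
R=Ro.from_rotvec(s['ee_rot']).as_matrix(); p0=s['position']; b=p0[2]-106.8
f=lambda u,v,z:(R.T@(ray(c,(110+u/2.5-.3,60+v/2.5-.3),z)-p0)).round(1)
for n,u,v,z in [('fl',187,137,95),('fr',552,140,95),('l',203,440,95),('r',533,440,95),('innerfar',369,157,95),('innL',208,157,95),('innR',529,157,95),('ribL',338,163,82),('ribR',402,163,82),
 ('tongueTopEnd',370,202,b+80),('tongueTopIn',370,237,b+80),('tL',345,237,b+80),('tR',396,237,b+80),('frameEdge',370,243,b+90),('post',371,337,b+118),('fL',250,243,b+90),('fR',482,243,b+90)]:
    print(n,f(u,v,z))
E
```

```text
fl [ 60.5 -60.  115.4]
fr [ 59.5  61.7 115.6]
l [-50.5 -61.7 115.6]
r [-50.7  62.1 115.8]
innerfar [ 53.9   0.6 115.5]
innL [ 54.  -53.4 115.5]
innR [ 53.9  54.4 115.6]
ribL [ 50.6 -10.3 128.5]
ribR [ 50.5  12.3 128.6]
tongueTopEnd [52.7  0.8 26.7]
tongueTopIn [44.5  0.8 26.7]
tL [44.5 -5.  26.7]
tR [44.5  6.9 26.7]
frameEdge [45.2  0.8 16.7]
post [ 32.7   0.9 -11.3]
fL [ 45.2 -25.7  16.7]
fR [45.2 25.6 16.8]
```

Core and tank agree within 1 mm, so I'm lowering it.

>>> jog_arm(rows=[[0,0,0.3,0,0,0],[0,0,0.3,0,0,0],[0,0,0.3,0,0,0],[0,0,0.2,0,0,0],[0,0,0.2,0,0,0]])

```text
clock: 9.0
position: [584.8, 44.0, 178.3]
ee_rot: [3.078, -0.628, -0.001]
contact_force: [0.4, -0.1, -3.7]
grip_width: 16.1
grip_force: 30.0
```

>>> jog_arm(rows=[[0,0,0.2,0,0,0],[0,0,0.2,0,0,0],[0,0,0.2,0,0,0],[0,0,0.2,0,0,0],[0,0,0.2,0,0,0]])

```text
clock: 9.42
position: [585.1, 44.0, 153.6]
ee_rot: [-3.078, 0.628, -0.0]
contact_force: [-0.6, 0.1, -3.8]
grip_width: 15.9
grip_force: 30.0
```

>>> jog_arm(rows=[[-0.02,0.01,0.2,0,0,0],[-0.02,0.01,0.2,0,0,0],[0,0.01,0.2,0,0,0],[0,0,0.2,0,0,0],[0,0,0.2,0,0,0]])

```text
clock: 9.83
position: [583.8, 43.7, 128.6]
ee_rot: [3.078, -0.628, 0.0]
contact_force: [0.0, -0.1, -3.4]
grip_width: 15.7
grip_force: 30.0
```

>>> jog_arm(rows=[[0,0,0.2,0,0,0],[0,0,0.15,0,0,0],[0,0,0.1,0,0,0],[0,0,0.05,0,0,0],[0,0,0,0,0,0]])

```text
clock: 10.25
position: [583.7, 43.7, 116.3]
ee_rot: [3.078, -0.628, -0.0]
contact_force: [-0.3, -0.2, -4.1]
grip_width: 15.5
grip_force: 30.0
```

>>> jog_arm(rows=[[0,0,0.05,0,0,0],[0,0,0.05,0,0,0],[0,0,0.03,0,0,0],[0,0,0.03,0,0,0],[0,0,0,0,0,0]])

```text
clock: 10.67
position: [584.0, 43.8, 112.8]
ee_rot: [-3.078, 0.628, -0.001]
contact_force: [-0.5, 0.0, -3.0]
grip_width: 16.0
grip_force: 30.0
```

>>> jog_arm(rows=[[0,0,0.04,0,0,0],[0,0,0.03,0,0,0],[0,0,0.03,0,0,0],[0,0,0,0,0,0],[0,0,0,0,0,0]])

```text
clock: 11.08
position: [584.3, 43.9, 112.8]
ee_rot: [-3.078, 0.627, -0.003]
contact_force: [-8.1, 1.8, 16.9]
grip_width: 15.8
grip_force: 30.0
```

The core is home: z = 112.8 as predicted, with the force rising. I'll release it and rise.

>>> jog_arm(rows=[[0,0,-0.08,0,0,0],[0,0,0,0,0,0],[0,0,0,0,0,0],[0,0,0,0,0,0],[0,0,0,0,0,0]], grip=46)

```text
clock: 11.5
position: [583.8, 43.7, 111.8]
ee_rot: [3.078, -0.628, -0.0]
contact_force: [0.0, -0.9, -0.1]
grip_width: 42.8
grip_force: 0.0
```

>>> jog_arm(rows=[[0,0,-0.5,0,0,0],[0,0,-1,0,0,0],[0,0,-1,0,0,0],[0,0,-1,0,0,0],[0,0,-1,0,0,0]])

```text
clock: 11.92
position: [583.6, 43.6, 225.4]
ee_rot: [3.078, -0.628, -0.001]
contact_force: [-0.5, -0.2, 0.3]
grip_width: 45.9
grip_force: 0.0
```

```bash
python3 - <<'E'
from h import *
todo([512,271,245],75-0)
E
```

```text
pos [583.6  43.6 225.4] tilt [-0.001 -0.    -1.   ] yawY -113.08 t 11.9167 F [-0.5 -0.2  0.3] w 45.859374128531336
shift units [-6.2  -7.24 -0.78]
turn units (tool z) -1.18
```

>>> jog_arm(rows=[[-0.5,-0.6,-0.4,0,0,-0.5],[-0.8,-0.9,-0.4,0,0,-0.45],[-0.8,-0.9,0,0,0,0],[-0.8,-0.9,0,0,0,0],[-0.8,-0.9,0,0,0,0]], grip=56)

```text
clock: 12.33
position: [528.0, 173.1, 244.6]
ee_rot: [-3.109, 0.453, -0.0]
contact_force: [0.3, 0.6, 0.7]
grip_width: 55.9
grip_force: 0.0
```

>>> jog_arm(rows=[[-0.8,-0.9,0,0,0,0],[-0.8,-0.9,0,0,0,0],[-0.7,-0.8,0,0,0,0],[-0.3,-0.6,0,0,0,0],[0,0,0,0,0,0]])

```text
clock: 12.75
position: [488.4, 270.0, 244.3]
ee_rot: [-3.109, 0.448, -0.0]
contact_force: [0.0, -0.0, 0.5]
grip_width: 55.7
grip_force: 0.0
```

```bash
python3 - <<'E'
from h import *
import pickle
todo([512,271,245],73)
c=ctrl.camera_info('wrist'); im=ctrl.get_image('wrist')[:,:,::-1].copy()
pickle.dump((c,ctrl.get_state()),open('pics/w4.pkl','wb'))
cv2.imwrite('pics/w4.png',cv2.resize(im,(800,600),interpolation=cv2.INTER_CUBIC))
E
```

```text
pos [488.4 270.  244.3] tilt [ 0.  0. -1.] yawY -106.39 t 12.75 F [ 0.  -0.   0.5] w 55.66031234532218
shift units [ 0.89 -0.3  -0.03]
turn units (tool z) 0.09
```

View pics/w4.png

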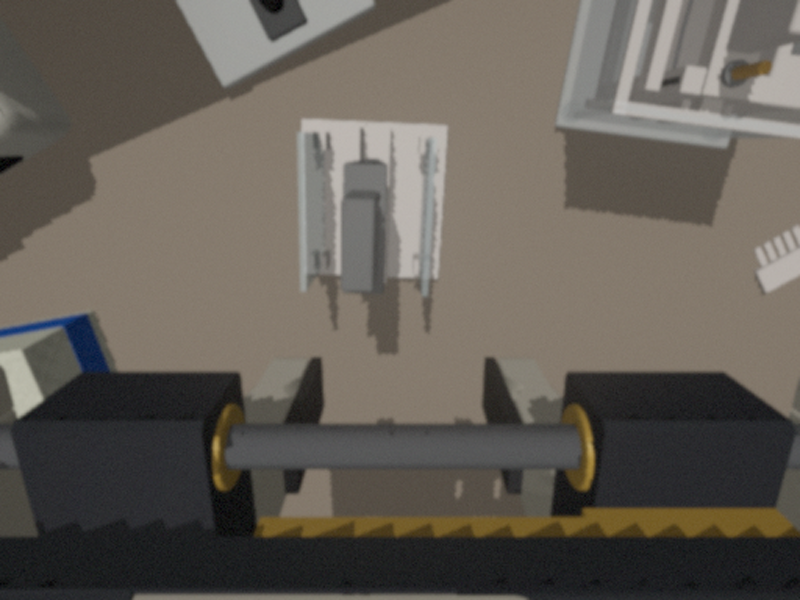

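The wedge handle's top face has corners at about (344,196), (379,193), (374,291) and (342,290). It measures 17 x 50 mm at z = 146, as it should, and is turned about 2.1°.

```bash
python3 - <<'E'
from h import *
import pickle
c,s=pickle.load(open('pics/w4.pkl','rb'))
R=Ro.from_rotvec(s['ee_rot']).as_matrix(); p0=s['position']
f=lambda u,v,z:(R.T@(ray(c,(u*.64-.2,v*.64-.2),z)-p0))
H=np.array([f(u,v,146) for u,v in [(344,196),(379,193),(374,291),(342,290)]]);print(H.round(1),H.mean(0),H.mean(0)/25)
T=np.array([f(u,v,8) for u,v in [(302,120),(447,126)]]);print('rack far',T.round(1),T.mean(0))
B=np.array([f(u,v,51) for u,v in [(363,130),(392,132)]]);print('slot walls top',B.round(1))
print('body far top', np.array([f(u,v,93) for u,v in [(345,165),(386,162)]]).round(1))
E
```

```text
[[ 53.6 -30.8  98.2]
 [ 55.1 -13.   98.2]
 [  3.2 -16.4  98.2]
 [  3.7 -33.6  98.2]] [ 28.88213925 -23.45567403  98.22579727] [ 1.15528557 -0.93822696  3.92903189]
rack far [[ 94.8 -76.3 236.2]
 [ 90.5  32.1 236.2]] [ 92.64752285 -22.08181827 236.21805729]
slot walls top [[ 87.  -27.6 193.2]
 [ 85.7  -8.2 193.2]]
body far top [[ 66.3 -35.7 151.2]
 [ 68.  -11.1 151.2]]
```

>>> jog_arm(rows=[[0.6,-0.5,0,0,0,0],[0.56,-0.44,0,0,0,0],[0,0,0.6,0,0,0.3],[0,0,1,0,0,0],[0,0,1,0,0,0]])

```text
clock: 13.22
position: [524.4, 281.0, 179.1]
ee_rot: [-3.099, 0.51, -0.001]
contact_force: [-0.1, -0.1, -0.8]
grip_width: 56.1
grip_force: 0.0
```

>>> jog_arm(rows=[[0,0,0.9,0,0,0],[0,0,0.7,0,0,0],[0,0,0.6,0,0,0],[0,0,0.45,0,0,0],[0,0,0,0,0,0]])

```text
clock: 13.63
position: [522.7, 279.9, 110.7]
ee_rot: [3.097, -0.509, -0.004]
contact_force: [0.3, -0.2, 0.1]
grip_width: 55.6
grip_force: 0.0
```

>>> jog_arm(rows=[[0,0,0,0,0,0],[0,0,0,0,0,0],[0,0,0,0,0,0],[0,0,0,0,0,0],[0,0,0,0,0,0]], grip=0)

```text
clock: 14.05
position: [523.9, 281.9, 114.1]
ee_rot: [-3.099, 0.508, -0.001]
contact_force: [-0.3, 0.8, 0.5]
grip_width: 28.2
grip_force: 0.0
```

>>> jog_arm(rows=[[0,0,0,0,0,0],[0,0,0,0,0,0],[0,0,0,0,0,0],[0,0,0,0,0,0],[0,0,0,0,0,0]])

```text
clock: 14.47
position: [524.0, 282.3, 113.7]
ee_rot: [-3.099, 0.507, -0.001]
contact_force: [0.5, 3.6, 1.3]
grip_width: 18.0
grip_force: 29.9
```

Gripped at 18 mm. I'll lift it straight out of the rack.

>>> jog_arm(rows=[[0,0,-0.3,0,0,0],[0,0,-0.6,0,0,0],[0,0,-0.9,0,0,0],[0,0,-1,0,0,0],[0,0,-1,0,0,0]])

```text
clock: 14.88
position: [522.7, 280.4, 208.9]
ee_rot: [3.097, -0.508, -0.003]
contact_force: [0.9, -0.0, -1.1]
grip_width: 18.1
grip_force: 29.9
```

>>> jog_arm(rows=[[0,0,-0.8,0,0,0],[0,0,-0.4,0,0,0],[0,0,0,0,0,0.4],[0,0,0,0,0,0.25],[0,0,0,0,0,0]])

```text
clock: 15.3
position: [522.9, 280.9, 237.7]
ee_rot: [3.076, -0.631, -0.002]
contact_force: [-0.4, 0.6, -2.1]
grip_width: 17.9
grip_force: 30.0
```

```bash
python3 - <<'E'
from h import *
todo([599,90,240],66.92)
E
```

```text
pos [522.9 280.9 237.7] tilt [-0.002 -0.001 -1.   ] yawY -113.18 t 15.3 F [-0.4  0.6 -2.1] w 17.934137457519153
shift units [ 5.8   5.82 -0.09]
turn units (tool z) -0.01
```

>>> jog_arm(rows=[[0.4,0.4,0,0,0,0],[0.8,0.8,0,0,0,0],[0.9,0.9,0,0,0,0],[0.9,0.9,0,0,0,0],[0.9,0.9,0,0,0,0]])

```text
clock: 15.72
position: [574.9, 151.7, 237.6]
ee_rot: [3.077, -0.625, -0.002]
contact_force: [0.8, -0.3, -2.1]
grip_width: 18.1
grip_force: 30.0
```

>>> jog_arm(rows=[[0.9,0.9,0,0,0,0],[0.7,0.7,0,0,0,0],[0.3,0.3,0,0,0,0],[0,0,0,0,0,0],[0,0,0,0,0,0]])

```text
clock: 16.13
position: [599.8, 90.5, 237.6]
ee_rot: [3.077, -0.63, -0.002]
contact_force: [-0.2, 0.2, -0.3]
grip_width: 17.8
grip_force: 30.0
```

```bash
python3 - <<'E'
from h import *
import pickle
todo([599,90,240],66.92)
c=ctrl.camera_info('wrist'); im=ctrl.get_image('wrist')[:,:,::-1].copy()
pickle.dump((c,ctrl.get_state()),open('pics/w5.pkl','wb'))
cv2.imwrite('pics/w5.png',cv2.resize(im[60:300,110:430],(800,600),interpolation=cv2.INTER_CUBIC))
E
```

```text
pos [599.8  90.5 237.6] tilt [-0.001 -0.    -1.   ] yawY -113.14 t 16.1333 F [-0.2  0.2 -0.3] w 17.81257847452858
shift units [-0.02  0.03 -0.09]
turn units (tool z) -0.01
```

View pics/w5.png

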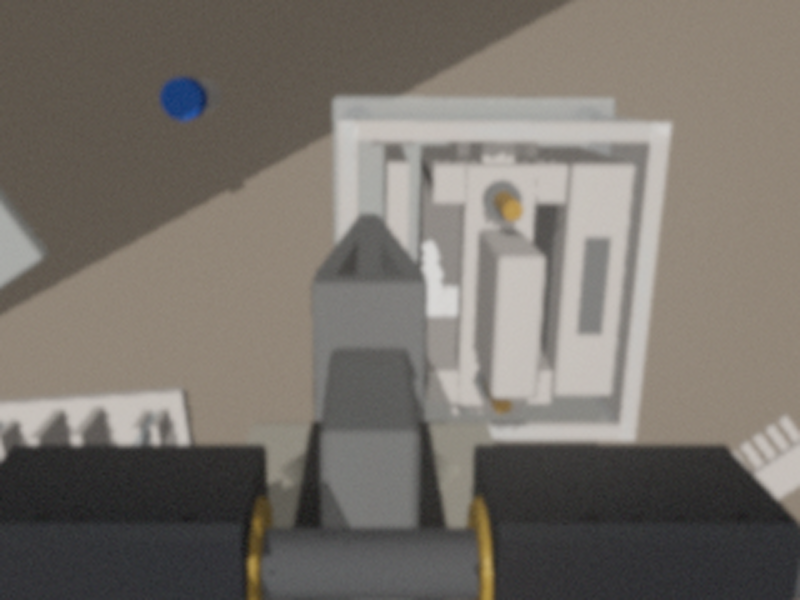

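The tip is at (370,216), between the rim's inner edge at x≈357 and the cassette strip from x≈388 to 408. I'll measure the gap relative to the tip.

```bash
python3 - <<'E'
from h import *
import pickle
c,s=pickle.load(open('pics/w5.pkl','rb'))
R=Ro.from_rotvec(s['ee_rot']).as_matrix(); p0=s['position']; b=p0[2]-105.7
f=lambda u,v,z:(R.T@(ray(c,(110+u/2.5-.3,60+v/2.5-.3),z)-p0)).round(1)
for n,u,v,z in [('rimfl_out',334,122,95),('rimfr_out',672,124,95),('rimR_near',635,438,95),('rimL_in',357,145,95),('rimR_in',652,145,95),('gelL',388,163,88),('gelR',408,163,88),('tip',370,216,b),('tipL',360,217,b),('tipR',381,217,b),('bodyL',315,281,b+85),('bodyR',425,281,b+85),('handL',321,440,b+138),('handR',418,440,b+138),('corepost',511,210,124),('corehL',494,395,146),('corehR',538,395,146)]:
    print(n,f(u,v,z))
E
```

```text
rimfl_out [ 64.9 -12.  142.8]
rimfr_out [ 64.1 111.9 142.8]
rimR_near [-62.4 110.8 142.9]
rimL_in [ 56.7  -3.6 142.8]
rimR_in [ 56.5 105.4 142.8]
gelL [ 49.3   8.  149.8]
gelR [ 49.3  15.6 149.8]
tip [ 36.7   1.1 105.7]
tipL [ 36.3  -2.2 105.7]
tipR [ 36.3   4.8 105.7]
bodyL [ 36.2 -11.7  20.7]
bodyR [36.2 13.7 20.7]
handL [ 21.4  -7.5 -32.3]
handR [ 21.4   9.3 -32.3]
corepost [ 37.3  49.3 113.8]
corehL [-21.8  42.9  91.9]
corehR [-21.9  57.8  91.9]
```

>>> jog_arm(rows=[[0,0.03,0.3,0,0,0],[0,0,0.4,0,0,0],[0,0,0.4,0,0,0],[0,0,0.3,0,0,0],[0,0,0.2,0,0,0]])

```text
clock: 16.6
position: [599.0, 90.9, 196.4]
ee_rot: [3.077, -0.627, -0.003]
contact_force: [0.3, -0.7, -0.2]
grip_width: 17.8
grip_force: 30.0
```

>>> jog_arm(rows=[[0,0,0.2,0,0,0],[0,0,0.2,0,0,0],[0,0,0.2,0,0,0],[0,0.01,0.2,0,0,0],[0,0.02,0.2,0,0,0]])

```text
clock: 17.02
position: [599.6, 89.8, 173.0]
ee_rot: [3.078, -0.628, 0.0]
contact_force: [-0.6, -0.8, -1.7]
grip_width: 18.2
grip_force: 30.0
```

```bash
python3 - <<'E'
from h import *
todo([599,90,130],66.92)
E
```

```text
pos [599.6  89.8 173. ] tilt [ 0. -0. -1.] yawY -113.08 t 17.0167 F [-0.6 -0.8 -1.7] w 18.210170646148597
shift units [-0.02  0.    1.72]
turn units (tool z) -0.0
```

>>> jog_arm(rows=[[0,0.025,0.2,0,0,0],[0,0.025,0.2,0,0,0],[0,0.025,0.2,0,0,0],[0,0.025,0.15,0,0,0],[0,0.02,0.15,0,0,0]])

```text
clock: 17.43
position: [598.5, 87.3, 150.4]
ee_rot: [-3.078, 0.628, -0.0]
contact_force: [-0.0, 0.8, -1.8]
grip_width: 18.1
grip_force: 30.0
```

>>> jog_arm(rows=[[0,0.015,0.1,0,0,0],[0,0.015,0.1,0,0,0],[0,0.015,0.1,0,0,0],[0,0.01,0.1,0,0,0],[0,0.01,0.1,0,0,0]])

```text
clock: 17.85
position: [597.8, 85.8, 138.2]
ee_rot: [-3.078, 0.628, -0.0]
contact_force: [0.6, -0.4, -1.9]
grip_width: 17.7
grip_force: 30.0
```

>>> jog_arm(rows=[[0,0.01,0.08,0,0,0],[0,0.01,0.06,0,0,0],[0,0.01,0.05,0,0,0],[0,0,0.05,0,0,0],[0,0,0,0,0,0]])

```text
clock: 18.27
position: [597.5, 85.1, 132.1]
ee_rot: [-3.078, 0.628, -0.0]
contact_force: [0.3, 1.6, -2.3]
grip_width: 17.6
grip_force: 30.0
```

>>> jog_arm(rows=[[0,0.005,0.04,0,0,0],[0,0.005,0.04,0,0,0],[0,0.005,0.04,0,0,0],[0,0,0.03,0,0,0],[0,0,0,0,0,0]])

```text
clock: 18.68
position: [597.6, 84.9, 128.6]
ee_rot: [-3.078, 0.628, -0.001]
contact_force: [1.0, 2.7, -0.5]
grip_width: 17.8
grip_force: 30.0
```

>>> jog_arm(rows=[[0,0,0.04,0,0,0],[0,0,0.03,0,0,0],[0,0,0.03,0,0,0],[0,0,0,0,0,0],[0,0,0,0,0,0]])

```text
clock: 19.1
position: [597.2, 84.7, 125.9]
ee_rot: [3.078, -0.628, -0.0]
contact_force: [1.4, 2.5, -1.2]
grip_width: 18.2
grip_force: 30.0
```

>>> jog_arm(rows=[[0,0,0.03,0,0,0],[0,0,0.03,0,0,0],[0,0,0.02,0,0,0],[0,0,0,0,0,0],[0,0,0,0,0,0]])

```text
clock: 19.52
position: [597.2, 84.6, 123.9]
ee_rot: [3.078, -0.628, -0.0]
contact_force: [1.5, 2.1, -1.6]
grip_width: 17.8
grip_force: 30.0
```

>>> jog_arm(rows=[[0,0,0.03,0,0,0],[0,0,0.03,0,0,0],[0,0,0.02,0,0,0],[0,0,0,0,0,0],[0,0,0,0,0,0]])

```text
clock: 19.93
position: [597.2, 84.5, 121.9]
ee_rot: [3.078, -0.628, -0.0]
contact_force: [0.9, 0.2, -0.4]
grip_width: 17.8
grip_force: 30.0
```

>>> jog_arm(rows=[[0,0,0.03,0,0,0],[0,0,0.02,0,0,0],[0,0,0.02,0,0,0],[0,0,0,0,0,0],[0,0,0,0,0,0]])

```text
clock: 20.35
position: [597.1, 84.4, 120.2]
ee_rot: [3.078, -0.629, -0.001]
contact_force: [0.6, -0.2, -0.1]
grip_width: 17.7
grip_force: 30.0
```

>>> jog_arm(rows=[[0,0,0.02,0,0,0],[0,0,0.02,0,0,0],[0,0,0.01,0,0,0],[0,0,0,0,0,0],[0,0,0,0,0,0]])

```text
clock: 20.77
position: [597.2, 84.4, 119.2]
ee_rot: [3.078, -0.629, -0.0]
contact_force: [-1.6, -3.3, 5.0]
grip_width: 17.7
grip_force: 30.0
```

```bash
python3 - <<'E'
from h import *
import pickle
todo([597,84.4,119],66.92)
c=ctrl.camera_info('wrist'); im=ctrl.get_image('wrist')[:,:,::-1].copy()
pickle.dump((c,ctrl.get_state()),open('pics/w6.pkl','wb'))
cv2.imwrite('pics/w6.png',cv2.resize(im[60:300,110:430],(800,600),interpolation=cv2.INTER_CUBIC))
E
```

```text
pos [597.2  84.4 119.2] tilt [-0. -0. -1.] yawY -113.08 t 20.7667 F [-1.6 -3.3  5. ] w 17.717619565096555
shift units [-0.01  0.    0.01]
turn units (tool z) -0.0
```

View pics/w6.png

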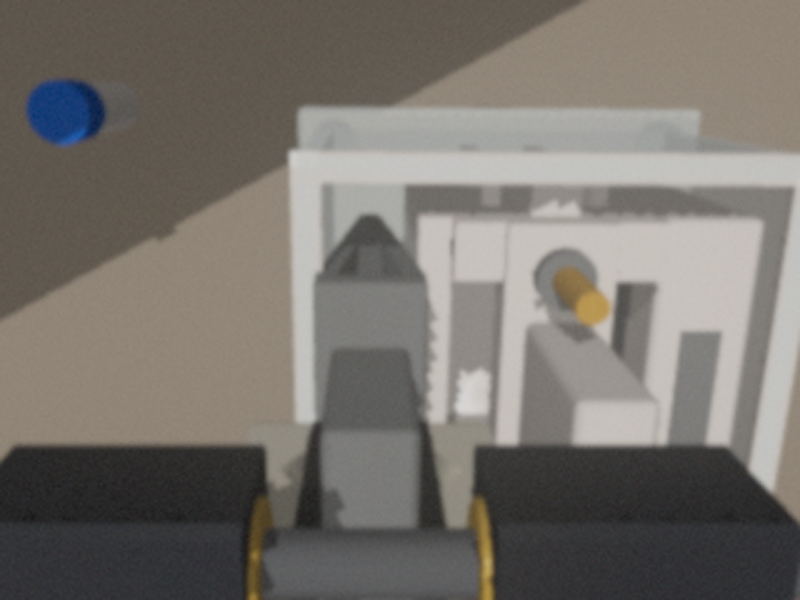

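The cassette lies flush on the core, with the wedge in the gap between it and the wall, and the force is rising. I'll press on gently.

>>> jog_arm(rows=[[0,0.01,0.01,0,0,0],[0,0,0.01,0,0,0],[0,0,0,0,0,0],[0,0,0,0,0,0],[0,0,0,0,0,0]])

```text
clock: 21.23
position: [597.2, 84.3, 118.9]
ee_rot: [3.078, -0.628, 0.0]
contact_force: [-2.2, -3.0, 7.3]
grip_width: 17.9
grip_force: 30.0
```

>>> jog_arm(rows=[[0,0.01,0.02,0,0,0],[0,0,0.02,0,0,0],[0,0,0,0,0,0],[0,0,0,0,0,0],[0,0,0,0,0,0]])

```text
clock: 21.65
position: [597.4, 84.3, 118.5]
ee_rot: [-3.078, 0.628, -0.001]
contact_force: [-3.3, -1.8, 10.4]
grip_width: 17.8
grip_force: 30.0
```

>>> jog_arm(rows=[[0,0,0.02,0,0,0],[0,0,0.02,0,0,0],[0,0,0.01,0,0,0],[0,0,0,0,0,0],[0,0,0,0,0,0]])

```text
clock: 22.07
position: [597.6, 84.2, 118.2]
ee_rot: [-3.078, 0.628, -0.002]
contact_force: [-6.0, -1.7, 15.5]
grip_width: 17.9
grip_force: 30.0
```

>>> jog_arm(rows=[[0,0,0,0,0,0],[0,0,0,0,0,0],[0,0,0,0,0,0],[0,0,0,0,0,0],[0,0,0,0,0,0]])

```text
clock: 22.48
position: [597.6, 84.2, 118.2]
ee_rot: [-3.078, 0.628, -0.003]
contact_force: [-5.1, -2.7, 15.9]
grip_width: 17.5
grip_force: 30.0
```

```bash
python3 -c "
from cell import ctrl
print(ctrl.hand_in())"
```

```text
the job is handed in; nothing more can be done
None
```

I handed the job in at about 22.5 s: the core stands home in its channels, and the gripper still holds the wedge behind the cassette with a steady 16 N downward push, the cassette looking flush on the core in the last picture; no verdict came back.

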